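Find the weak spring foot and push its tag down

TASK

Three spring feet for a test rig stand in a row on the bench, and one has gone soft. With the fingertips, press each foot's round pad down by at least 5 mm, one after the other from the robot's left to its right, to feel which is the softest; then push the flat tag of that foot all the way down and let go, leaving the other two tags up. Do not pick up, shove or tip the feet or their spring inserts, and leave everything else on the bench where it is.

Things in the scene. Friction and masses are not known exactly. Their poses are not given: they have to be found in the camera images.
- mount_k: One of three spring feet that look alike, loose on the bench in a row (about 250 mm apart): steel base 120 x 72 x 12 mm, 0.8 to 1.3 kg, with a round spring pad and a flat tag. Origin: underside, on the pad's axis; x from pad to tag (base reaches 38 mm behind, 82 mm ahead), z up. Pad and spring sit in a loose aluminium insert held by 4 lugs. Which foot has the soft spring changes and cannot be seen.
- pad_k_top (a point): Centre of mount_k's pad top while free, 70 mm above the bench (does not follow the pad). Pad: black rubber disc 50 mm across, 10 mm thick, up to 2 mm of sideways play; goes straight down 12 mm at most, springs back. Moves from about 1 N, then 0.3 N per mm more in the softest foot, 0.9 or more in the two others; under 17 N at its stop.
- tag_k_top (a point): Centre of the top face of mount_k's tag: a flat aluminium tab 26 mm (along the foot's x) by 32 mm, 6 mm thick, 62 mm above the bench when up, centred 62 mm from the pad's axis along the foot's x; the gap between tab and pad is 24 mm.
- tag_k (a joint): How far mount_k's tag is pushed down, m: starts near 0 (up, at most 0.0015), 0.014 fully down. Slides straight down against about 4 N of friction and stays where it is left.
- mount_r: One of three spring feet that look alike, loose on the bench in a row (about 250 mm apart): steel base 120 x 72 x 12 mm, 0.8 to 1.3 kg, with a round spring pad and a flat tag. Origin: underside, on the pad's axis; x from pad to tag (base reaches 38 mm behind, 82 mm ahead), z up. Pad and spring sit in a loose aluminium insert held by 4 lugs. Which foot has the soft spring changes and cannot be seen.
- pad_r_top (a point): Centre of mount_r's pad top while free, 70 mm above the bench (does not follow the pad). Pad: black rubber disc 50 mm across, 10 mm thick, up to 2 mm of sideways play; goes straight down 12 mm at most, springs back. Moves from about 1 N, then 0.3 N per mm more in the softest foot, 0.9 or more in the two others; under 17 N at its stop.
- tag_r_top (a point): Centre of the top face of mount_r's tag: a flat aluminium tab 26 mm (along the foot's x) by 32 mm, 6 mm thick, 62 mm above the bench when up, centred 62 mm from the pad's axis along the foot's x; the gap between tab and pad is 24 mm.
- tag_r (a joint): How far mount_r's tag is pushed down, m: starts near 0 (up, at most 0.0015), 0.014 fully down. Slides straight down against about 4 N of friction and stays where it is left.
- mount_w: One of three spring feet that look alike, loose on the bench in a row (about 250 mm apart): steel base 120 x 72 x 12 mm, 0.8 to 1.3 kg, with a round spring pad and a flat tag. Origin: underside, on the pad's axis; x from pad to tag (base reaches 38 mm behind, 82 mm ahead), z up. Pad and spring sit in a loose aluminium insert held by 4 lugs. Which foot has the soft spring changes and cannot be seen.
- pad_w_top (a point): Centre of mount_w's pad top while free, 70 mm above the bench (does not follow the pad). Pad: black rubber disc 50 mm across, 10 mm thick, up to 2 mm of sideways play; goes straight down 12 mm at most, springs back. Moves from about 1 N, then 0.3 N per mm more in the softest foot, 0.9 or more in the two others; under 17 N at its stop.
- tag_w_top (a point): Centre of the top face of mount_w's tag: a flat aluminium tab 26 mm (along the foot's x) by 32 mm, 6 mm thick, 62 mm above the bench when up, centred 62 mm from the pad's axis along the foot's x; the gap between tab and pad is 24 mm.
- tag_w (a joint): How far mount_w's tag is pushed down, m: starts near 0 (up, at most 0.0015), 0.014 fully down. Slides straight down against about 4 N of friction and stays where it is left.
- jar: Bystander, loose: small closed jar, 36 mm diameter, 45 mm tall, standing between two feet; origin at its underside.
- spacer: Bystander, loose: brass flanged spacer, 26 mm diameter, 40 mm tall, standing between two feet; origin at its underside.
- driver: Bystander, loose: screwdriver, 170 mm long, lying to the left of the feet; origin at its underside, along its length x (handle towards -x).
- spanner: Bystander, loose: spanner, 150 mm long, lying to the right of the feet; origin at its underside, along its length x (handle towards -x).
- collar: Bystander, loose: steel collar ring, 48 mm outside diameter, 16 mm tall, lying beyond the feet; origin at its underside.
- reel: Bystander, loose: grey plastic reel, 60 mm diameter, 45 mm tall, standing beyond the feet; origin at its underside.
Things that resemble listed ones, but are neither listed nor needed, are in the scene too. Leave any green or turquoise look-alike of the mount_r alone. Leave any orange or purple look-alike of the mount_w alone.

How it is judged:
By the outcome, as a careful person would: the job done as asked, in the order asked, and still so for the second after the job is handed in, with the robot touching nothing.
It also fails if it takes over 48 s, if anything falls off the work surface, if the arm or the gripper's body presses on something with over 40 N, if the wrist force passes 120 N, or if a joint passes its speed limit or range.

ROBOT

A 7-joint arm with a two-finger parallel gripper is mounted at the origin on the work surface. World frame = base frame: x ahead of the robot, y to its left, z up, the work surface at z = 0. Lengths are in m, angles in rad, forces in N, time in s.
With the tool pointing down it reaches from about 0.425 to 0.875 m from the base axis. Payload 9.9 kg.
Tool frame: the origin (TCP) lies at the very end of the fingers, on their centre line; the grasp point (between the pads) lies 19 mm behind it; z points along the fingers, y is the direction in which the jaws open and shut (so a half turn about z gives the same grasp; the last joint's range is limited). The gripper opens to 85 mm and grips with 20 to 120 N. Pads are 22 mm wide; open, the fingers measure 114 mm over their backs; the gripper's body (76 mm by 85 mm) begins 54 mm behind the grasp point. The pads swing forward as they close: fully open they stand 13 mm farther back than shut.
Start: joints at [-1.315, 0.576, 0.025, 1.437, -0.015, 1.129, -0.057], TCP at [0.225, 0.636, 0.231] pointing down, gripper open.
Joint ranges: [-2.76, 2.76], [-0.34, 2.15], [-1.52, 1.57], [0.19, 2.46], [-1.09, 4.23], [0.17, 1.99], [-2.82, 2.82]. Speed limits (rad/s): [2.22, 2.22, 3.01, 3.01, 3.14, 3.14, 3.14].

INTERFACE

Orientations are given as [roll, pitch, yaw] about the fixed x, y, z axes, in that order (R = Rz(yaw) Ry(pitch) Rx(roll)).
In Python, from cell import r gives the robot as it stands.
- The arm moves only by the tool step_arm, never from a script. Its argument "targets" is a list of rows, each a list of 7 numbers: the closure, from 0 (fully open) to 1 (shut), then the shift along the tool's x, y, z in cm, then the turn, a rotation vector about the tool's x, y, z in degrees. In form: [[hand, tx, ty, tz, wx, wy, wz], ...]. A call has 1 to 8 rows; each row shifts and turns the commanded pose from where the row before left it, along the tool's axes as they then stand; what a row does not reach is not made up. A row lasts 1/10 s, in which the tool goes at most 50 mm and 8.59 degrees, less where a joint would pass 70% of its speed; a pose out of reach is approached as far as the arm can. A call is refused whole if a number of a shift passes 5 or a number of a turn 8.59, either way. A call with a gripper value outside its range is refused whole. The fingers move at their own pace and stop on an object; the grip force is fixed at half the most. Time passes only in rows, so rows that do not move let the fingers close. It gives the time, the measured TCP pose, the force and the opening at its end, in the units of the state.
- r.get_state(): the state, without advancing time (a new reading comes with each control period).
- r.grab_frame(name): name is "scene" or "side" or "wrist"; returns the picture (384x512x3 uint8, red, green, blue); there is no depth.
- r.camera_params(name): a dict with "fx", "fy", "cx", "cy" (pixels), "origin" and "rotation" of the camera in the world. Camera axes: x right, y up, looking along -z (the intrinsics and any distortion apply to the point x, -y, -z); pixel columns grow to the right and rows downward; lengths in m; the calibration is good to about 2 mm. A picture is of the moment at which its call begins: read the wrist's pose just before it. camera_params takes no time and is no camera call; for the wrist camera it gives the pose at the moment of the call.
- r.job_done(): hands the job in, once; it reports no verdict.
Trained networks look in the newest picture that a camera, given by its name, has taken for a name from the list of things; names that differ only in an ending like _2 or _b are one class to them, and where a whole thing is asked for, a point or a joint stands for the part that bears it (a point fixed in the world has none). Each returns a list of dicts, best first, with "p" (0 to 1); they miss things now and then, are a little off and sometimes report something else, mostly with a low value. They report only what shows in the picture. A call takes as long as a camera call. They do not tell look-alikes from the thing itself.
- r.cut_out(camera, thing): "region" (384x512 bool, what is visible of it) and "extent" ([left, top, right, bottom] in pixels, round what is visible of it).
- r.tip_of(camera, thing): "uv" ([column, row] in pixels: a listed point, or the origin of a listed thing).
The state is a dict: "clock": time; "joint_positions": joint angles; "joint_vel": joint speeds; "effort": joint torques, N m; "position": TCP position; "eef_rot": TCP orientation; "ft_force": force on the tool from outside, world axes, zero at the start; "torque": the same for the moment, N m; "opening": opening from 0.0 (shut) to 1.0 (fully open).
Only numpy, scipy, OpenCV 4.12 (cv2) and the standard library are available. Lean on these libraries where they do the work, as an engineer would, in place of code of your own. Each camera call takes 0.05 s, during which the arm holds its last target. There are 200 camera calls.

## Working session

There is one attempt and no reset: what is moved stays moved. The work goes in short steps, Python scripts to look and compute and a tool call to move; the robot and the scene stay as the last step left them, time stands still between calls to the robot, and variables do not carry over. Pictures are saved under pics/ and viewed, about 8 in all and at most 12, crops included, and the job is handed in when it is done.

Besides the shell and the picture viewer there is one more tool, called after "Request:" as name(argument=value, ...), one argument or row to a line, values as JSON. step_arm: Moves the arm, as the interface text tells. Its arguments: {"type":"object","properties":{"targets":{"type":"array"}},"required":["targets"]}

```bash
mkdir -p pics; ls; python3 - <<'E'
from cell import r
import cv2,numpy as np
a=r.grab_frame("scene");b=r.grab_frame("side")
cv2.imwrite("pics/a.png",a[:,:,::-1]);cv2.imwrite("pics/b.png",b[:,:,::-1])
s=r.get_state();print({k:np.round(v,3).tolist() for k,v in s.items()})
for c in("scene","side","wrist"):
  print(c,{k:np.round(v,3).tolist() if not isinstance(v,str) else v for k,v in r.camera_params(c).items()})
for c in ("scene","side"):
  for t in("pad_k_top","tag_k_top"):
    print(c,t,[(np.round(d["uv"],1).tolist(),round(d["p"],2)) for d in r.tip_of(c,t)])
E
```

```text
pics
{'clock': 0.1, 'joint_positions': [-1.315, 0.576, 0.025, 1.438, -0.015, 1.129, -0.057], 'joint_vel': [0.0, -0.0, -0.001, -0.0, 0.001, -0.0, 0.002], 'effort': [0.006, -76.73, 2.258, -28.66, 0.016, 0.009, 0.0], 'position': [0.225, 0.636, 0.231], 'eef_rot': [-3.14, 0.0, 2.802], 'ft_force': [-0.625, -0.255, 0.106], 'torque': [0.015, -0.053, -0.016], 'opening': 1.001}
scene {'fx': 484.997, 'fy': 484.997, 'cx': 255.398, 'cy': 191.058, 'origin': [1.076, -0.124, 1.172], 'rotation': [0.531, 0.011, 1.383]}
side {'fx': 422.358, 'fy': 422.358, 'cx': 255.785, 'cy': 196.143, 'origin': [0.112, -0.832, 0.854], 'rotation': [0.849, -0.014, -0.372]}
wrist {'fx': 324.709, 'fy': 324.709, 'cx': 254.95, 'cy': 187.548, 'origin': [0.159, 0.658, 0.373], 'rotation': [-0.28, 0.002, 1.232]}
scene pad_k_top [([360.9, 199.3], 0.55)]
scene tag_k_top [([371.6, 221.3], 0.42)]
side pad_k_top [([247.5, 139.6], 0.89)]
side tag_k_top [([263.1, 138.6], 0.5)]
```

```bash
python3 - <<'E'
from cell import r
import numpy as np
r.grab_frame("scene");r.grab_frame("side")
for c in ("scene","side"):
  for t in("pad_k_top","pad_r_top","tag_r_top","pad_w_top","tag_w_top"):
    print(c,t,[(np.round(d["uv"],1).tolist(),round(d["p"],2)) for d in r.tip_of(c,t)])
E
```

```text
scene pad_k_top [([358.7, 201.4], 0.95)]
scene pad_r_top [([269.8, 205.8], 0.9), ([310.7, 142.6], 0.9), ([248.9, 167.6], 0.56), ([121.8, 248.5], 0.17)]
scene tag_r_top [([280.5, 225.1], 0.5), ([293.1, 163.3], 0.43), ([237.5, 153.5], 0.39)]
scene pad_w_top [([169.6, 178.7], 0.87), ([161.1, 247.8], 0.74), ([135.0, 129.4], 0.67)]
scene tag_w_top [([189.1, 186.8], 0.58), ([169.0, 257.3], 0.52), ([155.1, 132.1], 0.48), ([156.3, 268.2], 0.43)]
side pad_k_top [([248.5, 138.5], 0.86), ([353.5, 220.5], 0.44)]
side pad_r_top [([268.9, 188.6], 0.96), ([200.3, 171.3], 0.84), ([229.9, 204.1], 0.78)]
side tag_r_top [([285.6, 181.5], 0.6), ([214.0, 174.6], 0.53), ([213.3, 217.6], 0.4)]
side pad_w_top [([255.6, 258.9], 0.91), ([190.6, 315.2], 0.79), ([339.0, 252.9], 0.73)]
side tag_w_top [([260.7, 246.1], 0.69), ([364.6, 251.9], 0.67), ([190.1, 290.8], 0.65)]
```

View pics/a.png

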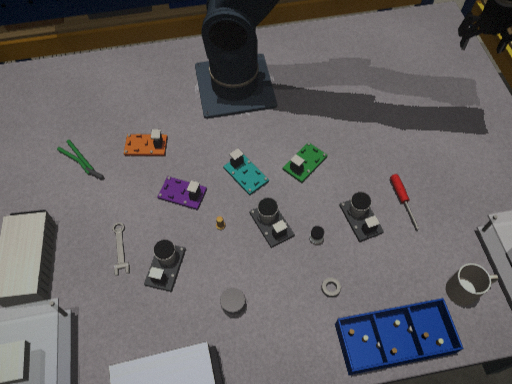

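View pics/b.png

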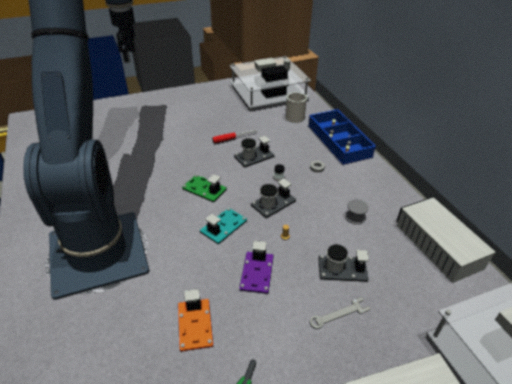

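```bash
cat >h.py <<'E'
from cell import r
import numpy as np
from scipy.spatial.transform import Rotation as R
def ray(c,uv,P=None):
    p=P or r.camera_params(c)
    d=np.array([(uv[0]-p["cx"])/p["fx"],-(uv[1]-p["cy"])/p["fy"],-1])
    return np.array(p["origin"]),R.from_euler("xyz",p["rotation"]).as_matrix()@d
def atz(c,uv,z,P=None):
    o,d=ray(c,uv,P); return (o+d*(z-o[2])/d[2])[:2]
E
python3 - <<'E'
from h import *
print(r.camera_params("scene").keys())
D={"k":[(360,200.3),(248.2,139),(371.6,221.3),(263.1,138.6)],"r":[(269.8,205.8),(268.9,188.6),(280.5,225.1),(285.6,181.5)],"w":[(161.1,247.8),(339,252.9),(156.3,268.2),(364.6,251.9)]}
for k,(a,b,c,d) in D.items():
    P=[atz("scene",a,.07),atz("side",b,.07),atz("scene",c,.062),atz("side",d,.062)]
    m=(P[0]+P[1])/2;t=(P[2]+P[3])/2-m
    print(k,np.round(P,3).tolist(),np.round(m,3),np.hypot(*m).round(3),"yaw",np.degrees(np.arctan2(t[1],t[0])).round(1),np.hypot(*t).round(3))
for n,u in (("jar",(317,232)),("spacer",(220,221)),("driver",(400,190)),("reel",(232,298))): print(n,np.round(atz("scene",u,.045),3))
E
```

```text
dict_keys(['fx', 'fy', 'cx', 'cy', 'origin', 'rotation'])
k [[0.518, 0.247], [0.526, 0.269], [0.578, 0.26], [0.578, 0.265]] [0.522 0.258] 0.582 yaw 5.0 0.057
r [[0.488, 0.013], [0.493, 0.01], [0.544, 0.03], [0.556, 0.032]] [0.491 0.012] 0.491 yaw 17.7 0.062
w [[0.553, -0.274], [0.56, -0.274], [0.6, -0.292], [0.626, -0.287]] [ 0.556 -0.274] 0.62 yaw -15.4 0.059
jar [0.573 0.12 ]
spacer [ 0.494 -0.12 ]
driver [0.495 0.37 ]
reel [ 0.703 -0.123]
```

Request:
step_arm(
  targets=[
    [1, -4.06, -2.58, 0, 0, 0, 0],
    [1, -4.06, -2.58, 0, 0, 0, 0],
    [1, -4.06, -2.58, 0, 0, 0, 0],
    [1, -4.06, -2.58, 0, 0, 0, 0],
    [1, -4.06, -2.58, 0, 0, 0, 0],
    [1, -4.06, -2.58, 0, 0, 0, 0],
    [1, -4.06, -2.58, 0, 0, 0, 0],
    [1, -4.06, -2.58, 0, 0, 0, 0],
  ],
)

```text
clock: 1.7
position: [0.4634, 0.332, 0.2316]
eef_rot: [3.141, 0.0, 2.802]
ft_force: [1.1, 1.0, 0.7]
opening: -0.004
```

Request:
step_arm(
  targets=[
    [1, -4.06, -2.58, 0, 0, 0, 0],
    [1, -4.06, -2.58, 0, 0, 0, 0],
    [1, 0, 0, 0, 0, 0, -6.5],
    [1, 0, 0, 0, 0, 0, -6.5],
    [1, 0, 0, 0, 0, 0, -6.5],
    [1, 0, 0, 0, 0, 0, 0],
    [1, 0, 0, 0, 0, 0, 0],
  ],
)

```text
clock: 2.4
position: [0.5218, 0.2578, 0.2313]
eef_rot: [3.141, 0.0, 3.139]
ft_force: [0.3, 1.0, 0.4]
opening: -0.006
```

```bash
cat >look.py <<'E'
import sys,cv2
from h import *
n=sys.argv[1]
P=r.camera_params("wrist");s=r.get_state()
im=r.grab_frame("wrist");cv2.imwrite(f"pics/w_{n}.png",im[:,:,::-1])
print(np.round(s["position"],4),np.round(s["eef_rot"],3),"F",np.round(s["ft_force"],2),s["clock"],s["opening"])
for t,z in((f"pad_{n}_top",.07),(f"tag_{n}_top",.062)):
    for d in r.tip_of("wrist",t): print(t,np.round(d["uv"],1),round(d["p"],2),np.round(atz("wrist",d["uv"],z,P),4))
E
python3 look.py k
```

```text
[0.5218 0.2578 0.2313] [3.141 0.    3.139] F [0.29 1.01 0.39] 2.4 -0.006055957253178108
tag_k_top [256.1 221.9] 0.86 [0.5782 0.2576]
```

View pics/w_k.png

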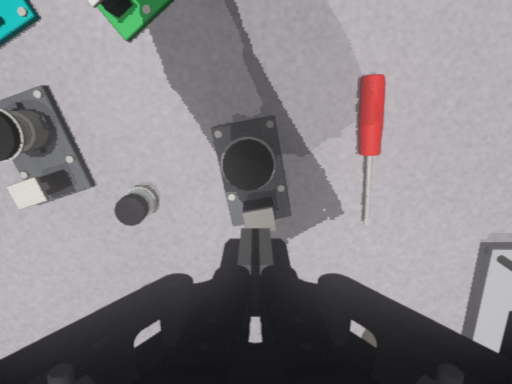

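```bash
python3 - <<'E'
from h import *
for u,z in(((248,164),.07),((258,217),.062),((228,164),.07),((270,164),.07)): print(u,atz("wrist",u,z).round(4))
E
```

```text
(248, 164) [0.5156 0.2501]
(258, 217) [0.5727 0.2598]
(228, 164) [0.5156 0.231 ]
(270, 164) [0.5156 0.2711]
```

Request:
step_arm(
  targets=[
    [1, 0.32, -0.39, 3.8, 0, 0, 0],
    [1, 0.31, -0.39, 3.8, 0, 0, 0],
    [1, 0, 0, 3.8, 0, 0, 0],
    [1, 0, 0, 2.9, 0, 0, 0],
    [1, 0, 0, 1.0, 0, 0, 0],
    [1, 0, 0, 0, 0, 0, 0],
    [1, 0, 0, 0, 0, 0, 0],
  ],
)

```text
clock: 3.25
position: [0.5162, 0.2505, 0.0795]
eef_rot: [3.141, 0.001, -3.141]
ft_force: [-0.3, -0.3, 0.3]
opening: -0.001
```

Request:
step_arm(
  targets=[
    [1, 0, 0, 0.3, 0, 0, 0],
    [1, 0, 0, 0.3, 0, 0, 0],
    [1, 0, 0, 0.3, 0, 0, 0],
    [1, 0, 0, 0.1, 0, 0, 0],
    [1, 0, 0, 0, 0, 0, 0],
    [1, 0, 0, 0, 0, 0, 0],
    [1, 0, 0, 0, 0, 0, 0],
  ],
)

```text
clock: 3.95
position: [0.5158, 0.2502, 0.0685]
eef_rot: [3.141, 0.001, -3.141]
ft_force: [0.9, 0.3, 1.2]
opening: -0.001
```

Request:
step_arm(
  targets=[
    [1, 0, 0, 0.2, 0, 0, 0],
    [1, 0, 0, 0.1, 0, 0, 0],
    [1, 0, 0, 0, 0, 0, 0],
    [1, 0, 0, 0, 0, 0, 0],
    [1, 0, 0, 0, 0, 0, 0],
  ],
)

```text
clock: 4.45
position: [0.5156, 0.2501, 0.0654]
eef_rot: [3.141, 0.0, -3.141]
ft_force: [1.6, -0.1, 2.7]
opening: -0.003
```

Request:
step_arm(
  targets=[
    [1, 0, 0, 0.2, 0, 0, 0],
    [1, 0, 0, 0.2, 0, 0, 0],
    [1, 0, 0, 0, 0, 0, 0],
    [1, 0, 0, 0, 0, 0, 0],
    [1, 0, 0, 0, 0, 0, 0],
  ],
)

```text
clock: 4.95
position: [0.5156, 0.2501, 0.0614]
eef_rot: [3.141, 0.0, -3.141]
ft_force: [1.8, 0.9, 3.8]
opening: 0.003
```

Request:
step_arm(
  targets=[
    [1, 0, 0, -1, 0, 0, 0],
    [1, 0, 0, -4, 0, 0, 0],
    [1, 0, 0, -4, 0, 0, 0],
    [1, 0, 0, -4, 0, 0, 0],
    [1, 0, 0, -4, 0, 0, 0],
    [1, 0.6, -4.8, 0, 0, 0, 0],
    [1, 0.5, -4.8, 0, 0, 0, 0],
    [1, 0.5, -4.8, 0, 0, 0, 0],
  ],
)

```text
clock: 5.75
position: [0.498, 0.1043, 0.2317]
eef_rot: [-3.141, -0.001, -3.14]
ft_force: [1.3, -0.4, -0.3]
opening: -0.0
```

Request:
step_arm(
  targets=[
    [1, 0.5, -4.8, 0, 0, 0, 0],
    [1, 0.5, -4.6, 0, 0, 0, 0],
    [1, 0, 0, 0, 0, 0, 0],
    [1, 0, 0, 0, 0, 0, 0],
  ],
)

```text
clock: 6.15
position: [0.4886, 0.011, 0.2315]
eef_rot: [3.142, -0.001, 3.139]
ft_force: [-0.3, 0.7, 0.1]
opening: 0.001
```

```bash
python3 look.py r
```

```text
[0.4886 0.011  0.2315] [ 3.142e+00 -1.000e-03  3.139e+00] F [-0.33  0.75  0.1 ] 6.15 0.0009299404741828801
pad_r_top [225.9  21.8] 0.92 [ 0.3592 -0.0147]
tag_r_top [374.8  22.3] 0.97 [0.3582 0.1145]
tag_r_top [273.  222.2] 0.72 [0.5452 0.0282]
```

View pics/w_r.png

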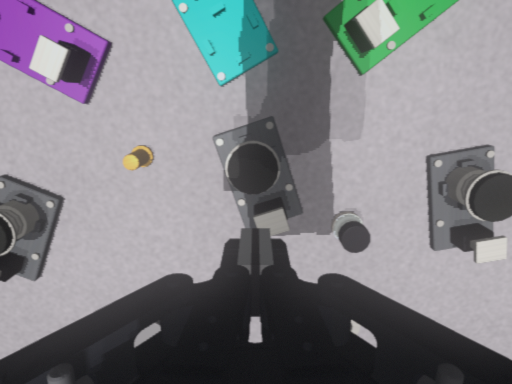

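Request:
step_arm(
  targets=[
    [1, 0.2, -0.3, 3.8, 0, 0, 0],
    [1, 0, 0, 3.8, 0, 0, 0],
    [1, 0, 0, 3.8, 0, 0, 0],
    [1, 0, 0, 2.9, 0, 0, 0],
    [1, 0, 0, 1.0, 0, 0, 0],
    [1, 0, 0, 0, 0, 0, 0],
    [1, 0, 0, 0, 0, 0, 0],
  ],
)

```text
clock: 7.0
position: [0.4882, 0.0096, 0.0792]
eef_rot: [3.141, 0.001, -3.14]
ft_force: [0.1, -0.4, 0.5]
opening: -0.003
```

Request:
step_arm(
  targets=[
    [1, 0, 0, 0.3, 0, 0, 0],
    [1, 0, 0, 0.3, 0, 0, 0],
    [1, 0, 0, 0.3, 0, 0, 0],
    [1, 0, 0, 0.2, 0, 0, 0],
    [1, 0, 0, 0.2, 0, 0, 0],
    [1, 0, 0, 0, 0, 0, 0],
    [1, 0, 0, 0, 0, 0, 0],
    [1, 0, 0, 0, 0, 0, 0],
  ],
)

```text
clock: 7.8
position: [0.4881, 0.0091, 0.0656]
eef_rot: [3.141, 0.001, -3.141]
ft_force: [0.3, -0.5, 5.9]
opening: -0.001
```

Request:
step_arm(
  targets=[
    [1, 0, 0, 0.2, 0, 0, 0],
    [1, 0, 0, 0.2, 0, 0, 0],
    [1, 0, 0, 0, 0, 0, 0],
    [1, 0, 0, 0, 0, 0, 0],
    [1, 0, 0, 0, 0, 0, 0],
  ],
)

```text
clock: 8.3
position: [0.4881, 0.0091, 0.0619]
eef_rot: [3.141, 0.001, -3.141]
ft_force: [-1.0, 0.1, 10.9]
opening: -0.002
```

Request:
step_arm(
  targets=[
    [1, 0, 0, -1, 0, 0, 0],
    [1, 0, 0, -4, 0, 0, 0],
    [1, 0, 0, -4, 0, 0, 0],
    [1, 0, 0, -4, 0, 0, 0],
    [1, 0, 0, -4, 0, 0, 0],
    [1, -1.1, -4.7, 0, 0, 0, 0],
    [1, -1.1, -4.7, 0, 0, 0, 0],
    [1, -1.1, -4.7, 0, 0, 0, 0],
  ],
)

```text
clock: 9.1
position: [0.5208, -0.1333, 0.2318]
eef_rot: [-3.142, 0.001, -3.14]
ft_force: [1.4, 0.6, -0.4]
opening: 0.001
```

Request:
step_arm(
  targets=[
    [1, -1.1, -4.7, 0, 0, 0, 0],
    [1, -1.1, -4.7, 0, 0, 0, 0],
    [1, -1.3, -4.8, 0, 0, 0, 0],
    [1, 0, 0, 0, 0, 0, 0],
    [1, 0, 0, 0, 0, 0, 0],
  ],
)

```text
clock: 9.6
position: [0.5551, -0.2751, 0.2305]
eef_rot: [3.141, -0.001, 3.14]
ft_force: [0.6, 1.1, 0.2]
opening: 0.0
```

```bash
python3 look.py w
```

```text
[ 0.5551 -0.2751  0.2305] [ 3.141e+00 -1.000e-03  3.140e+00] F [0.62 1.13 0.23] 9.6 5.291188128302216e-05
tag_w_top [237.  219.8] 0.93 [ 0.6085 -0.2948]
```

View pics/w_w.png

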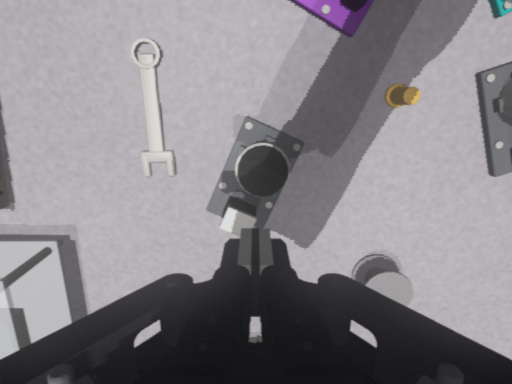

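Request:
step_arm(
  targets=[
    [1, 0.1, 0.6, 3.8, 0, 0, 0],
    [1, 0, 0, 3.8, 0, 0, 0],
    [1, 0, 0, 3.8, 0, 0, 0],
    [1, 0, 0, 2.9, 0, 0, 0],
    [1, 0, 0, 1.0, 0, 0, 0],
    [1, 0, 0, 0, 0, 0, 0],
    [1, 0, 0, 0, 0, 0, 0],
  ],
)

```text
clock: 10.45
position: [0.5556, -0.2678, 0.0797]
eef_rot: [-3.141, 0.002, -3.14]
ft_force: [0.5, -0.1, 1.1]
opening: -0.001
```

Request:
step_arm(
  targets=[
    [1, 0, 0, 0.3, 0, 0, 0],
    [1, 0, 0, 0.3, 0, 0, 0],
    [1, 0, 0, 0.3, 0, 0, 0],
    [1, 0, 0, 0.2, 0, 0, 0],
    [1, 0, 0, 0.2, 0, 0, 0],
    [1, 0, 0, 0, 0, 0, 0],
    [1, 0, 0, 0, 0, 0, 0],
    [1, 0, 0, 0, 0, 0, 0],
  ],
)

```text
clock: 11.25
position: [0.5551, -0.2681, 0.0657]
eef_rot: [-3.141, 0.001, -3.141]
ft_force: [1.4, 0.7, 4.7]
opening: -0.001
```

Request:
step_arm(
  targets=[
    [1, 0, 0, 0.2, 0, 0, 0],
    [1, 0, 0, 0.2, 0, 0, 0],
    [1, 0, 0, 0, 0, 0, 0],
    [1, 0, 0, 0, 0, 0, 0],
    [1, 0, 0, 0, 0, 0, 0],
  ],
)

```text
clock: 11.75
position: [0.5551, -0.2682, 0.062]
eef_rot: [-3.141, 0.001, -3.141]
ft_force: [-0.3, 0.8, 8.3]
opening: -0.007
```

Request:
step_arm(
  targets=[
    [1, 0, 0, -1, 0, 0, 0],
    [1, 0, 0, -4, 0, 0, 0],
    [1, 0, 0, -4, 0, 0, 0],
    [1, 0, 0, -4, 0, 0, 0],
    [1, 0, 0, -4, 0, 0, 0],
    [1, -0.5, 4.8, 0, 0, 0, 0],
    [1, -0.5, 4.8, 0, 0, 0, 0],
    [1, -0.5, 4.8, 0, 0, 0, 0],
  ],
)

```text
clock: 12.55
position: [0.5692, -0.1225, 0.2319]
eef_rot: [3.141, 0.0, 3.141]
ft_force: [-0.2, -0.5, 0.5]
opening: -0.001
```

Request:
step_arm(
  targets=[
    [1, -0.5, 4.8, 0, 0, 0, 0],
    [1, -0.5, 4.8, 0, 0, 0, 0],
    [1, -0.5, 4.8, 0, 0, 0, 0],
    [1, -0.5, 4.8, 0, 0, 0, 0],
    [1, -0.5, 4.8, 0, 0, 0, 0],
    [1, -0.5, 4.8, 0, 0, 0, 0],
    [1, -0.5, 4.8, 0, 0, 0, 0],
    [1, -0.5, 4.7, 0, 0, 0, 0],
  ],
)

```text
clock: 13.35
position: [0.6089, 0.2609, 0.2315]
eef_rot: [-3.141, -0.001, -3.141]
ft_force: [0.9, -0.6, 0.6]
opening: 0.001
```

Request:
step_arm(
  targets=[
    [1, 0, 0, 0, 0, 0, -8.5],
    [1, 0, 0, 0, 0, 0, 0],
    [1, 0, 0, 0, 0, 0, 0],
  ],
)

```text
clock: 13.65
position: [0.6095, 0.2574, 0.2313]
eef_rot: [-3.14, -0.001, -2.998]
ft_force: [0.1, -0.1, 0.4]
opening: -0.005
```

```bash
mv pics/w_k.png pics/w_k0.png; python3 look.py k
```

```text
[0.6095 0.2574 0.2313] [-3.140e+00 -1.000e-03 -2.998e+00] F [ 0.06 -0.1   0.43] 13.65 -0.004621858346644126
```

View pics/w_k.png

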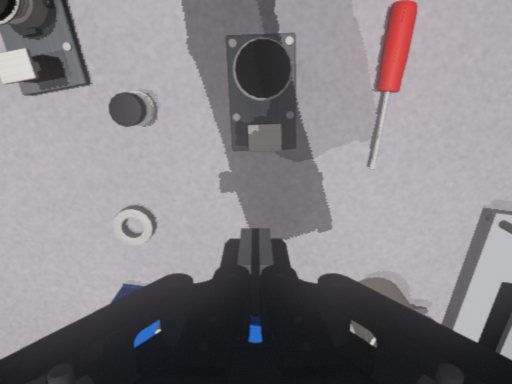

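```bash
python3 - <<'E'
from h import *
s=r.get_state();T=R.from_euler("xyz",s["eef_rot"]).as_matrix()
for u,z in(((264,137),.062),((263,69),.07)):
    p=atz("wrist",u,z); print(u,p.round(4),"tool cm",(T.T@(np.r_[p,z]-s["position"])*100).round(2))
E
```

```text
(264, 137) [0.5782 0.2601] tool cm [ 3.09  0.74 16.96]
(263, 69) [0.5183 0.2498] tool cm [ 9.16  0.58 16.16]
```

Request:
step_arm(
  targets=[
    [1, 3.0, 0.7, 0, 0, 0, 0],
    [1, 0, 0, 4, 0, 0, 0],
    [1, 0, 0, 4, 0, 0, 0],
    [1, 0, 0, 4, 0, 0, 0],
    [1, 0, 0, 3, 0, 0, 0],
    [1, 0, 0, 1.2, 0, 0, 0],
    [1, 0, 0, 0, 0, 0, 0],
    [1, 0, 0, 0, 0, 0, 0],
  ],
)

```text
clock: 14.6
position: [0.5797, 0.2615, 0.0707]
eef_rot: [3.141, 0.002, -2.994]
ft_force: [-0.2, -0.2, -0.1]
opening: -0.0
```

Request:
step_arm(
  targets=[
    [1, 0, 0, 0.3, 0, 0, 0],
    [1, 0, 0, 0.3, 0, 0, 0],
    [1, 0, 0, 0.3, 0, 0, 0],
    [1, 0, 0, 0.3, 0, 0, 0],
    [1, 0, 0, 0.2, 0, 0, 0],
    [1, 0, 0, 0.2, 0, 0, 0],
    [1, 0, 0, 0, 0, 0, 0],
    [1, 0, 0, 0, 0, 0, 0],
  ],
)

```text
clock: 15.4
position: [0.5787, 0.2616, 0.0531]
eef_rot: [-3.142, -0.0, -2.993]
ft_force: [0.7, 0.5, 1.4]
opening: -0.001
```

Request:
step_arm(
  targets=[
    [1, 0, 0, 0.2, 0, 0, 0],
    [1, 0, 0, 0.2, 0, 0, 0],
    [1, 0, 0, 0.1, 0, 0, 0],
    [1, 0, 0, 0, 0, 0, 0],
    [1, 0, 0, 0, 0, 0, 0],
  ],
)

```text
clock: 15.9
position: [0.5787, 0.2616, 0.0482]
eef_rot: [-3.142, -0.0, -2.993]
ft_force: [1.2, 1.0, 2.4]
opening: -0.0
```

Request:
step_arm(
  targets=[
    [1, 0, 0, 0.1, 0, 0, 0],
    [1, 0, 0, 0, 0, 0, 0],
    [1, 0, 0, 0, 0, 0, 0],
  ],
)

```text
clock: 16.2
position: [0.5789, 0.2616, 0.048]
eef_rot: [3.141, 0.0, -2.993]
ft_force: [-1.4, -0.3, 10.4]
opening: -0.002
```

Request:
step_arm(
  targets=[
    [1, 0, 0, -0.5, 0, 0, 0],
    [1, 0, 0, -4, 0, 0, 0],
    [1, 0, 0, -4, 0, 0, 0],
    [1, 0, 0, -4, 0, 0, 0],
    [1, 0, 0, -4, 0, 0, 0],
    [1, -4, 0, -2, 0, 0, 0],
    [1, 0, 0, 0, 0, 0, 0],
    [1, 0, 0, 0, 0, 0, 0],
  ],
)

```text
clock: 17.0
position: [0.6183, 0.2672, 0.2318]
eef_rot: [-3.141, -0.001, -2.993]
ft_force: [-0.4, 0.6, -0.8]
opening: 0.001
```

```bash
python3 - <<'E'
from h import *
import cv2
a=r.grab_frame("side");b=r.grab_frame("wrist")
f=lambda i:cv2.resize(i,(400,300))[:,:,::-1]
c=cv2.resize(a[110:290,160:400],(800,600))[:,:,::-1][:300] # upper
cv2.imwrite("pics/end.png",np.vstack([cv2.resize(a[120:290,180:400],(400,300))[:,:,::-1],f(b)]))
s=r.get_state();print(s["ft_force"],s["clock"])
E
```

```text
[0.27748185 0.02047704 0.23620351] 17.1
```

View pics/end.png

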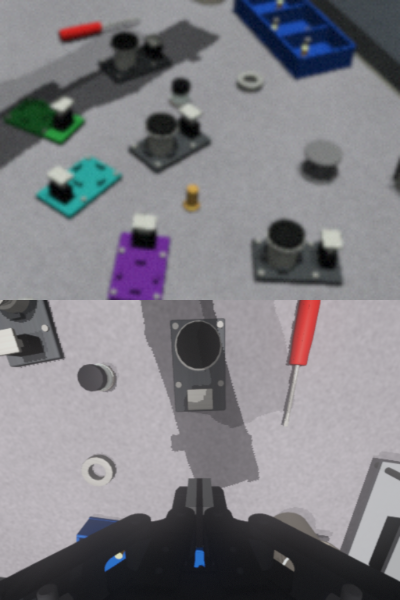

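Crop top: tag k at (153,45) sits visibly lower than its pad, while tags r (190,120) and w (330,243) are up. Nothing else has moved.

```bash
python3 -c "
from cell import r
print(r.job_done())"
```

```text
the job is handed in; nothing more can be done
None
```

I pressed the pads in order k, r, w (robot's left to right), each about 8 mm down. The softest foot is **mount_k**.

| Foot | Force near full press |
|---|---|
| mount_k | about 3.8 N |
| mount_r | about 10.9 N |
| mount_w | about 8.3 N |

I then pushed mount_k's tag down to its stop: the fingertip reached z = 0.048 m and the force rose to about 10 N. I let go, raised the arm clear and handed the job in at about 17 s.

The last pictures show k's tag down, r's and w's tags up, and nothing visibly moved. With the arm clear, the force read about zero. No check failed. While the tag was sliding, the force read only 1.4 to 2.4 N with the arm paused, below the expected 4 N of friction, but the firm stop at the right height shows it is fully down.

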